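Set a stripped transformer core in the light gauge and select its range

ROBOT

A 6-joint arm with a two-finger parallel gripper is mounted at the origin on the work surface. World frame = base frame: x ahead of the robot, y to its left, z up, the work surface at z = 0. Lengths are in m, angles in rad, forces in N, time in s.
With the tool pointing down it reaches from about 0.325 to 0.775 m from the base axis. Payload 5.5 kg.
Tool frame: the origin (TCP) lies on the centre line of the jaws, within the pads' length; the fingertips stand 11 mm ahead of it and the grasp point (between the pads) lies 8 mm behind it; z points along the fingers, y is the line along which they close (so a half turn about z gives the same grasp; the last joint's range is limited). The gripper opens to 85 mm and grips with 20 to 120 N. Pads are 22 mm wide; open, the fingers measure 114 mm over their backs; the gripper's body (76 mm by 85 mm) begins 54 mm behind the grasp point. The pads swing forward as they close: fully open they stand 13 mm farther back than shut.
Start: joints at [-1.288, 0.091, 1.231, -0, 1.82, -0.057], TCP at [0.2, -0.566, 0.242] pointing down, gripper open.
Joint ranges: [-2.87, 2.87], [-0.86, 2.18], [0.17, 2.46], [-1.51, 4.65], [0.06, 2.69], [-2.65, 2.65]. Speed limits (rad/s): [2.57, 2.57, 3.01, 3.14, 3.14, 3.14].

INTERFACE

Orientations are given as [roll, pitch, yaw] about the fixed x, y, z axes, in that order (R = Rz(yaw) Ry(pitch) Rx(roll)).
In Python, from cell import bot gives the robot as it stands. Calls block until the motion is done:
- bot.reach(position, orientation): joint-space move of the TCP to a pose.
- bot.servo_line(position, rotation=None, speed=0.15, until_force=None): straight line of the TCP; rotation=None keeps the orientation; speed is the mean speed in m/s. With until_force (N) it stops when the force on the tool has changed by that much, and returns True; else False.
- bot.move_j(angles): joint-space move.
- bot.open() and bot.gripper_close(): open the fingers fully, or close them until they stop; the grip force is fixed at half the most.
- bot.dwell(seconds).
- bot.solve_ik(position, orientation): joint angles nearest the present ones, or None.
- bot.read_state(): the state.
- bot.snapshot(name): name is "side" or "top"; returns a dict with "img" (420x560x3 uint8, blue, green, red), "mtx" (3x3 intrinsics, pixels), "k1" (the pictures are not rectified: a ray, as slopes to the right and down, at radius r is drawn at 1 + k1 r^2 times it, then the intrinsics apply), "R" (3x3) and "t" (3): a world point X has camera coordinates R X + t. Camera axes: x right, y down, z forward; pixel columns grow to the right and rows downward; lengths in m; the calibration is good to about 2 mm. A picture is of the moment at which its call begins. There is no depth.
A pose or a line that the arm cannot do raises bot.MotionError and nothing moves.
- bot.finish_job(): hands the job in; it is judged then, once.
The state is a dict: "time": time; "q": joint angles; "joint_vel": joint speeds; "joint_torque": joint torques, N m; "tcp_pos": TCP position; "orientation": TCP orientation; "wrist_force": force on the tool from outside, world axes, zero at the start; "moment": the same for the moment, N m; "grip_width": finger opening in m; "gripper_force": force on a finger pad.
Only numpy, scipy, OpenCV 4.12 (cv2) and the standard library are available. Lean on these libraries where they do the work, as an engineer would, in place of code of your own. Each camera call takes 0.05 s, during which the arm holds its last target. There are 200 camera calls.

TASK

Check that the window of the stripped transformer core is clear: first stand the bare core upright and gently on the plate of the light gauge, between lamp and sensor, turned and placed so that the light can shine straight through the middle of its window, and let go of it. Then turn the selector on the control box until it clicks in at the mark with two bars. Keep the core upright throughout and leave the other things on the bench where they are.

Things in the scene. Friction and masses are not known exactly. Their poses are not given: they have to be found in the camera images.
- core: The bare core: a grey steel rectangular frame of stacked sheet, standing upright, 30 mm thick (x), 50 mm wide (y), 46 mm high, about 0.43 kg. A single open window, 18 mm wide and 24 mm high, goes right through it along x. Origin at the centre of the underside, z up. The two 50 mm apart end faces (y) are solid and plain: good to grip from above. Both ways round are alike. It may stand in any of three spots on the bench, shared with the wound transformer and the ring coil.
- core_window (a point): Centre of the core's window, 23 mm above its underside; axes as the core's.
- gauge: The light gauge, fixed to the bench: an aluminium plate 100 mm (x) by 260 mm (y), its top 12 mm above the bench, with a thin black line along the light path. At the y ends of the plate stand a lamp head with a round lens (+y) and a sensor head with a square black mask (-y), each 56 mm wide and reaching 74 mm above the bench; between lens and mask 150 mm are free. Origin at the centre of the underside, z up.
- beam (a point): Middle of the light path, halfway between lamp and sensor, 35 mm above the bench (as high as the window's centre of a core that stands on the plate). Its y axis runs along the light path, x across it, z up.
- control_box: Grey control box, fixed to the bench, 130 mm (x) by 150 mm (y), 50 mm high, with the selector knob in the middle of its top. White marks about the knob, 36 to 56 mm from its axis, clockwise from above: a round dot (off), one bar, two bars, three bars, 0.7 rad apart. Origin at the centre of the underside, z up. The direction from the axis to the dot lies 1.05 rad anticlockwise from the box's x axis, that to the two bars 0.35 rad clockwise from it.
- selector_grip (a point): Point on the knob's axis at the height to grip, 87 mm above the bench. The point turns with the knob: x points to the pointer's end, z up. The black knob is a round skirt (42 mm across, its top 64 mm above the bench) with an upright bar grip on it, 14 mm wide (y), 44 mm long (x), its top 94 mm above the bench. A white line on the bar marks the pointer's end.
- selector (a joint): Angle of the knob in rad, growing clockwise seen from above: 0 at the dot, 0.7 at one bar, 1.4 at two bars, 2.1 at three bars; stops just beyond 0 and 2.1. A spring detent pulls it into the nearest of these positions; leaving a position takes about 0.16 N m, and the ridges lie halfway between positions. It starts at or near the dot or the one bar.
- wound: Bystander: transformer with its winding still on (window filled, coil bulging from both faces), 56 mm wide, 50 mm thick, 48 mm high, standing. Origin at the centre of its underside.
- toroid: Bystander: ring-shaped coil lying flat, 68 mm across, 28 mm high. Origin at the centre of its underside.
- hammer: Bystander: hammer lying at the back of the bench.
- screwdriver: Bystander: screwdriver lying near the robot's left.
- jar: Bystander: closed jar, 64 mm across, 75 mm high, at the left. Origin at the centre of its underside.
- plates: Bystander: flat stack of E-shaped steel plates, 52 by 60 mm, 14 mm high, near the robot.
Not all that is in view belongs to the job. Several things have the shape of the core; the one meant has the colours described above.

How it is judged:
On the way, in this order (a step that is already met when the one before it is completed fails the run):
1. the bare core stands on the gauge's plate, released, its window in the light path (x of core_window in the frame of beam between -0.006 and 0.006 m and y of core_window in the frame of beam between -0.045 and 0.045 m and z of core_window in the frame of beam between -0.003 and 0.003 m and angle between the x axis of core and the y axis of beam, either way round below 0.15 rad and angle between core's own z axis and vertical below 0.08 rad and linear speed of core below 0.02 m/s and contact force between core and the fingers below 0.1 N), for 0.2 s.
2. the selector is at two bars (value of joint selector between 1.28 and 1.52 rad and contact force between control_box and the fingers below 0.1 N), for 0.2 s.
At the end, for the whole second after the job is handed in: The core stands released and at rest on the gauge's plate, upright, its window's centre within 6 mm of the light path sideways and within 45 mm of its middle along it, its window's axis within 0.15 rad (about 8 degrees) of the light path; the released selector is within 0.12 rad of the two-bar mark (all of step 1 and all of step 2); the robot touches nothing.
It fails at once if the core is tipped over (more than 0.6 rad) (angle between core's own z axis and vertical above 0.6 rad).
It fails at once if the core is dropped or slammed on the gauge (over 80 N) (contact force between core and gauge above 80 N).
It fails at once if a bystander (wound transformer, ring coil, hammer, screwdriver, jar or E plates) is moved more than 30 mm (distance of any of wound, toroid, hammer, screwdriver, jar, plates from where it was at the start of the episode above 0.03 m).
It also fails if it takes over 54 s, if anything falls off the work surface, if the arm or the gripper's body presses on something with over 40 N, if the wrist force passes 120 N, or if a joint passes its speed limit or range.

## Working session

There is one attempt and no reset: what is moved stays moved. The work goes in short steps, each a Python script; the robot and the scene stay as the last script left them, time stands still between calls to the robot, and variables do not carry over. Pictures are saved under pics/ and viewed, at most 10 in all, crops included, and the job is handed in when it is done.

```bash
mkdir -p pics; ls; python3 - <<'E'
from cell import bot
import cv2,pickle
for n in("top","side"):
    s=bot.snapshot(n);cv2.imwrite(f"pics/{n}0.png",s["img"]);pickle.dump(s,open(f"{n}0.pkl","wb"));print(n,s["mtx"].tolist(),s["k1"],s["R"].round(3).tolist(),s["t"])
print(bot.read_state())
E
```

```text
pics
top [[496.91945882795983, 0.0, 277.1639960080677], [0.0, 496.91945882795983, 212.21380387290907], [0.0, 0.0, 1.0]] -0.16295813186749772 [[-0.007, -1.0, -0.01], [-0.994, 0.009, -0.108], [0.108, 0.009, -0.994]] [0.01331765 0.54012126 1.49847529]
side [[519.6157302854787, 0.0, 281.19121230771026], [0.0, 519.6157302854787, 206.07922528965074], [0.0, 0.0, 1.0]] -0.13215814196726583 [[0.991, -0.134, 0.004], [-0.095, -0.726, -0.681], [0.094, 0.675, -0.732]] [-0.55490288  0.10088243  1.29134557]
{'time': 0.1, 'q': array([-1.28771415e+00,  9.18123129e-02,  1.23175858e+00,  6.47880115e-06,
        1.81979617e+00, -5.66637052e-02]), 'joint_vel': array([ 0.0003178 , -0.00020996, -0.00211791, -0.00106712, -0.00153426,
       -0.00032461]), 'joint_torque': array([ 4.12027162e-03, -4.60215604e+01, -4.19221008e+01,  7.39024722e-05,
        1.05349530e-02,  5.95846018e-06]), 'tcp_pos': array([ 0.19990568, -0.56547751,  0.2412506 ]), 'orientation': array([-3.13982145e+00, -1.06762207e-04,  3.39747381e-01]), 'wrist_force': array([-1.16209767, -0.06392493,  0.20727366]), 'moment': array([-0.01963383, -0.01195355,  0.02317435]), 'gripper_force': 0.0, 'grip_width': 0.08523660210213907}
```

View pics/top0.png

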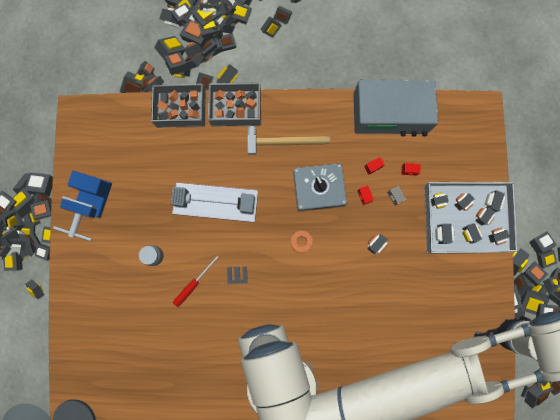

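View pics/side0.png

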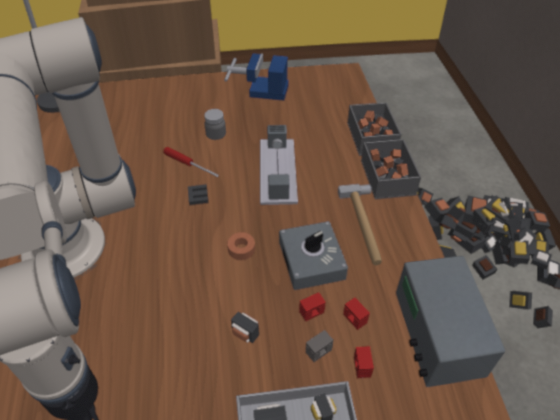

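The top view shows the grey core at about (397,195), the gauge at (215,201), the knob at (320,184), the ring at (302,240) and the wound transformer at (377,243). In the side view the core is at (320,345), the gauge at (278,165) and the knob at (313,245). Red cores stand close to the grey one. I'll enlarge these areas.

```bash
python3 - <<'E'
import cv2,pickle,numpy as np
T=pickle.load(open("top0.pkl","rb"))["img"];S=pickle.load(open("side0.pkl","rb"))["img"]
def c(I,x,y,w,h,W,H): return cv2.resize(I[y:y+h,x:x+w],(W,H),interpolation=cv2.INTER_CUBIC)
a=np.hstack([c(T,350,150,80,60,400,300),c(S,285,285,100,75,400,300)])
b=np.hstack([c(T,165,175,100,75,400,300),c(T,285,155,68,51,400,300)])
cv2.imwrite("pics/m1.png",np.vstack([a,b]))
b=np.hstack([c(S,240,120,80,90,400,450),c(S,270,220,80,90,400,450)])
cv2.imwrite("pics/m2.png",b)
E
```

```text
(no output)
```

View pics/m1.png

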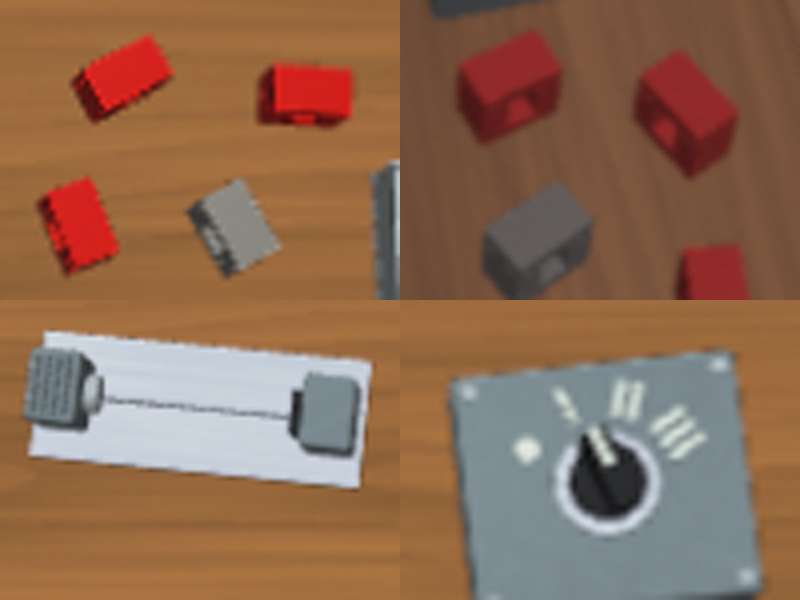

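View pics/m2.png

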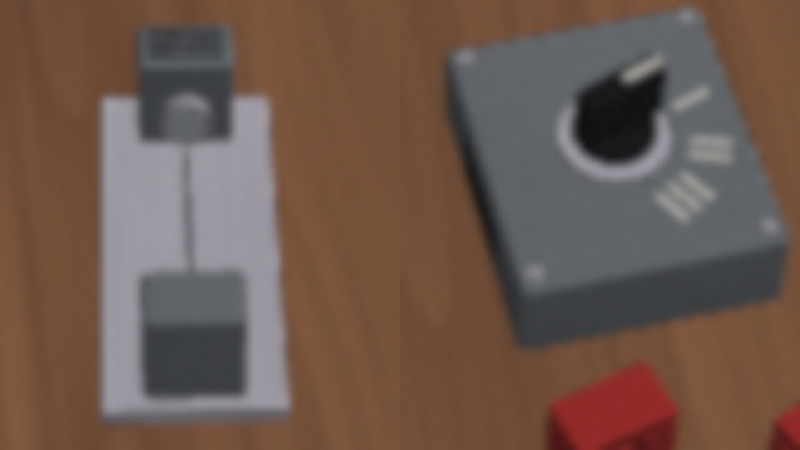

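Both crops are clear. The core's top face is about (391..406,186..204) in the top view, and the gauge line runs from (192,200) to (237,204). The knob already points near one bar. Next I'll segment and triangulate.

```bash
cat > h.py <<'E'
import cv2,pickle,numpy as np
def ray(s,p):
    k=np.array([s["k1"],0,0,0,0.]); u=cv2.undistortPoints(np.float64(p).reshape(-1,1,2),s["mtx"],k)[:,0]
    d=np.c_[u,np.ones(len(u))]@s["R"]; return -s["R"].T@s["t"],d
def plane(s,p,z):
    c,d=ray(s,p); return c+d*((z-c[2])/d[:,2])[:,None]
def tri(s1,p1,s2,p2):
    c1,d1=ray(s1,p1);c2,d2=ray(s2,p2);out=[]
    for a,b in zip(d1,d2):
        k=np.linalg.lstsq(np.c_[a,-b],c2-c1,rcond=None)[0]
        P,Q=c1+k[0]*a,c2+k[1]*b; out.append(np.r_[(P+Q)/2,np.linalg.norm(P-Q)])
    return np.array(out)
def mask(s,box,f,up=6):
    x,y,w,h=box; I=cv2.resize(s["img"][y:y+h,x:x+w],None,fx=up,fy=up,interpolation=cv2.INTER_CUBIC)
    m=f(I.astype(int)).astype(np.uint8)
    n,l,st,_=cv2.connectedComponentsWithStats(m); b=1+np.argmax(st[1:,4]); m=(l==b).astype(np.uint8)
    c=max(cv2.findContours(m,0,1)[0],key=cv2.contourArea)
    return c,lambda p:(np.float64(p).reshape(-1,2)+.5)/up-.5+[x,y]
def quad(c):
    h=cv2.convexHull(c); e=cv2.approxPolyN(h,4) if hasattr(cv2,"approxPolyN") else cv2.boxPoints(cv2.minAreaRect(h))
    return np.float64(e).reshape(-1,2)
def load(): return [pickle.load(open(n+"0.pkl","rb")) for n in("top","side")]
E
python3 - <<'E'
from h import *
T,S=load()
def px(s,pts): print([tuple(s["img"][y,x]) for x,y in pts])
px(T,[(397,195),(394,198),(392,196),(405,206),(385,195)])   # core top, side
px(S,[(318,338),(310,352),(324,351),(340,350)])
px(T,[(215,195),(215,208),(215,201),(215,221)]);px(S,[(265,170),(285,170),(278,160),(255,160)])
sat=lambda I:I.max(2)-I.min(2)
for thr in (115,125,135):
    c,g=mask(T,(382,180,30,32),lambda I:(sat(I)<35)&(I.mean(2)>thr)); q=g(quad(c)); W=plane(T,q,.046)
    r=cv2.minAreaRect((W[:,:2]*1000).astype(np.float32)); print(thr,q.round(1).tolist(),W[:,:2].round(4).tolist(),r)
for thr in (65,75,85):
    c,g=mask(S,(300,325,40,38),lambda I:(sat(I)<28)&(I.mean(2)>thr)); q=g(quad(c)); W=plane(S,q,.046)
    r=cv2.minAreaRect((W[:,:2]*1000).astype(np.float32)); print(thr,q.round(1).tolist(),W[:,:2].round(4).tolist(),r)
for s,b,t in((T,(165,175,100,55),150),(S,(250,130,60,80),110)):
    c,g=mask(s,b,lambda I:(sat(I)<40)&(I.mean(2)>t)); q=g(quad(c)); W=plane(s,q,.012)
    print(t,q.round(1).tolist(),W[:,:2].round(4).tolist(),W[:,:2].mean(0),cv2.minAreaRect((W[:,:2]*1000).astype(np.float32)))
# knob white line and skirt
for s,b,t in((T,(312,172,18,22),0),(S,(300,225,30,32),0)):
    c,g=mask(s,b,lambda I:I.mean(2)<60); e=cv2.fitEllipse(c);M=cv2.moments(c);print("dark",g([M["m10"]/M["m00"],M["m01"]/M["m00"]]),g(c.reshape(-1,2).min(0)),g(c.reshape(-1,2).max(0)))
E
```

```text
[(np.uint8(130), np.uint8(136), np.uint8(138)), (np.uint8(94), np.uint8(99), np.uint8(100)), (np.uint8(114), np.uint8(119), np.uint8(121)), (np.uint8(59), np.uint8(103), np.uint8(150)), (np.uint8(62), np.uint8(110), np.uint8(161))]
[(np.uint8(91), np.uint8(92), np.uint8(98)), (np.uint8(52), np.uint8(52), np.uint8(55)), (np.uint8(90), np.uint8(92), np.uint8(96)), (np.uint8(62), np.uint8(86), np.uint8(125))]
[(np.uint8(217), np.uint8(207), np.uint8(198)), (np.uint8(221), np.uint8(213), np.uint8(205)), (np.uint8(202), np.uint8(190), np.uint8(182)), (np.uint8(60), np.uint8(104), np.uint8(152))]
[(np.uint8(163), np.uint8(154), np.uint8(156)), (np.uint8(160), np.uint8(151), np.uint8(155)), (np.uint8(138), np.uint8(130), np.uint8(133)), (np.uint8(56), np.uint8(78), np.uint8(113))]
115 [[405.8, 198.9], [397.6, 203.8], [389.8, 189.8], [397.8, 184.9]] [[0.5761, -0.3871], [0.5613, -0.3609], [0.6049, -0.338], [0.6199, -0.3636]] ((590.601318359375, -362.27569580078125), (50.30040740966797, 30.008134841918945), 28.199180603027344)
125 [[405.6, 198.9], [397.8, 203.6], [389.9, 189.6], [397.6, 185.1]
[... 1185 characters left out ...]
[254.4, 221.8], [171.6, 213.6], [175.8, 181.9]] [[0.6138, 0.0693], [0.5129, 0.08], [0.5406, 0.3406], [0.6412, 0.329]] [0.5771367  0.20474012] ((577.2221069335938, 204.94534301757812), (262.05926513671875, 101.47833251953125), 83.93003845214844)
110 [[297.9, 201.9], [259.8, 202.8], [259.8, 138.8], [293.8, 138.4]] [[0.6132, 0.0624], [0.5122, 0.0726], [0.5401, 0.3359], [0.6417, 0.3241]] [0.57679891 0.19873216] ((577.029541015625, 198.83316040039062), (264.749755859375, 102.35685729980469), 83.96414947509766)
dark [[319.77660046 185.6272167 ]] [[313.91666667 177.75      ]] [[325.91666667 191.08333333]]
dark [[313.1901282  242.94221856]] [[304.75       234.08333333]] [[322.41666667 251.75      ]]
```

```bash
python3 - <<'E'
from h import *
T,S=load()
sat=lambda I:I.max(2)-I.min(2)
a=[[397.8,184.9],[405.8,198.9],[397.6,203.8],[389.8,189.8]];b=[[324.2,329.6],[332.9,339.6],[314.8,351.9],[305.8,341.2]]
# world order: T far-left..., S matched by world position
a=[a[0],a[1],a[2],a[3]]; b=[b[1],b[2],b[3],b[0]]
print("core top",tri(T,a,S,b).round(4).tolist())
a=[[257.8,189.6],[254.4,221.8],[171.6,213.6],[175.8,181.9]];b=[[297.9,201.9],[259.8,202.8],[259.8,138.8],[293.8,138.4]]
print("plate",tri(T,a,S,b).round(4).tolist())
# black line on plate
for s,bx,t in((T,(193,193,42,16),170),(S,(271,149,12,24),130)):
    x,y,w,h=bx;I=s["img"][y:y+h,x:x+w].mean(2);D=np.clip(I.max()*.97-I,0,None)
    ax=0 if w>h else 1; D=np.where(D>20,D,0); i=np.arange(D.shape[ax]); n=D.sum(ax);ok=n>0
    m=(D.T@i if ax==0 else D@i)[ok]/n[ok]; j=np.arange(len(n))[ok]
    P=np.c_[j+x,m+y] if ax==0 else np.c_[m+x,j+y]
    W=plane(s,P,.012)[:,:2]; vx,vy,x0,y0=cv2.fitLine(W.astype(np.float32),cv2.DIST_HUBER,0,1e-4,1e-4).ravel(); u=np.array([.9944,-.1057])
    print("line",len(P),np.degrees(np.arctan2(vy,vx)),np.array([x0,y0])@u,x0,y0)
# box
Q=[]
for s,bx,lo,hi in((T,(290,158,62,55),110,160),(S,(275,218,75,70),75,115)):
    c,g=mask(s,bx,lambda I:(sat(I)<35)&(I.mean(2)>lo)&(I.mean(2)<hi)); q=g(quad(c));W=plane(s,q,.05)[:,:2]
    print("box",q.round(1).tolist(),W.round(4).tolist(),cv2.minAreaRect((W*1000).astype(np.float32)))
# knob: white ring (skirt base), white line
for s,bx,t in((T,(310,170,20,26),170),(S,(298,220,40,40),130)):
    x,y,w,h=bx;I=cv2.resize(s["img"][y:y+h,x:x+w],None,fx=6,fy=6,interpolation=cv2.INTER_CUBIC).mean(2)
    n,l,st,ce=cv2.connectedComponentsWithStats((I>t).astype(np.uint8))
    for k in range(1,n):
        if st[k,4]>40:
            p=((st[k,:4].reshape(2,2)+.5)/6); print("white",st[k,4],(ce[k]+.5)/6-.5+[x,y],"bb",(st[k,0]/6+x).round(1),(st[k,1]/6+y).round(1),(st[k,2]/6).round(1),(st[k,3]/6).round(1))
E
```

```text
core top [[0.6201, -0.3649, 0.0412, 0.0012], [0.5768, -0.3881, 0.0424, 0.0002], [0.5621, -0.3617, 0.0429, 0.001], [0.6056, -0.3392, 0.0414, 0.0003]]
plate [[0.6147, 0.0696, 0.0044, 0.0005], [0.5132, 0.0805, 0.0033, 0.0006], [0.5409, 0.3417, 0.007, 0.0004], [0.6425, 0.3299, 0.0071, 0.0008]]
line 42 83.97993 0.5518197307944297 0.5772947 0.21042693
line 23 83.83692 0.5518971823543309 0.5792707 0.22828403
box [[346.6, 203.4], [298.1, 208.9], [292.8, 167.9], [341.1, 162.6]] [[0.5631, -0.2027], [0.5475, -0.0548], [0.6742, -0.04], [0.6898, -0.189]] ((618.6203002929688, -121.38577270507812), (127.52626037597656, 150.1707000732422), 6.018675804138184)
box [[353.4, 279.9], [294.2, 278.8], [277.6, 229.6], [329.4, 220.1]] [[0.6933, -0.2284], [0.5615, -0.2073], [0.543, -0.0583], [0.6745, -0.0445]] ((618.39501953125, -143.3236083984375), (132.20558166503906, 184.92234802246094), 5.979230880737305)
white 361 [312.64658356 172.20337027] bb 311.3 170.0 3.8 5.5
white 770 [323.04805195 171.98290043] bb 320.8 170.0 5.5 5.5
white 179 [328.45297952 175.81610801] bb 327.7 174.8 2.3 2.8
white 322 [318.69306418 179.26345756] bb 317.2 176.7 4.2 6.0
white 2707 [319.8249292  187.09201453] bb 311.5 177.7 17.8 17.2
white 311 [318.11709539 233.22427653] bb 315.5 231.8 6.3 3.7
white 486 [327.70713306 239.26371742] bb 324.8 237.7 6.7 4.2
white 2966 [312.58367049 250.4297033 ] bb 301.5 242.2 22.7 13.8
white 1209 [331.63806176 249.25413565] bb 328.2 247.2 7.8 5.2
white 1162 [327.0292599  257.67928858] bb 321.5 254.7 11.0 5.3
```

Core: (0.590,-0.3645), long axis at 28.2°. Light line: 83.9° through (0.5765,0.202). Knob axis: about (0.618,-0.123), with the box turned by 6°. Measured heights agree with the text to within about 6 mm. Now I'll grasp.

```bash
python3 - <<'E'
from cell import bot
import numpy as np,cv2
r=np.radians
for y in (118.2,-61.8,83.9,-96.1): 
    p=[.5904,-.3645,.2] if y in(118.2,-61.8) else [.5765,.2018,.2]
    q=bot.solve_ik(p,[np.pi,0,r(y)]); print(y,None if q is None else np.round(q,2))
for y in (26,-14,90+26,90-14,26-180,-14-180):
    q=bot.solve_ik([.618,-.1235,.2],[np.pi,0,r(y)]); print(y,None if q is None else np.round(q,2))
y=-61.8 if abs(bot.solve_ik([.5904,-.3645,.2],[np.pi,0,r(-61.8)])[5])<abs(bot.solve_ik([.5904,-.3645,.2],[np.pi,0,r(118.2)])[5]) else 118.2
print("use",y)
bot.reach([.5904,-.3645,.15],[np.pi,0,r(y)])
print(bot.servo_line([.5904,-.3645,.022],speed=.08,until_force=8))
s=bot.read_state();print(s["time"],s["tcp_pos"],s["wrist_force"])
cv2.imwrite("pics/g.png",np.hstack([cv2.resize(bot.snapshot(n)["img"][b:b+h,a:a+h],(400,400)) for n,a,b,h in(("top",340,130,110),("side",250,260,140))]))
E
```

```text
118.2 [-0.6   0.35  1.01  0.    1.78 -1.09]
-61.8 [-0.6   0.35  1.01 -0.    1.78  2.05]
83.9 [ 0.28  0.12  1.28 -0.    1.75  0.39]
-96.1 None
26 [-0.25  0.17  1.22 -0.    1.75  0.87]
-14 [-0.25  0.17  1.22 -0.    1.75  1.56]
116 [-0.25  0.17  1.22  0.    1.75 -0.71]
76 [-0.25  0.17  1.22 -0.    1.75 -0.01]
-154 [-0.25  0.17  1.22  0.    1.75 -2.28]
-194 [-0.25  0.17  1.22  0.    1.75 -1.58]
use 118.2
False
3.5 [ 0.59072339 -0.36471199  0.02277265] [0.07085075 0.22930072 0.12799662]
```

View pics/g.png

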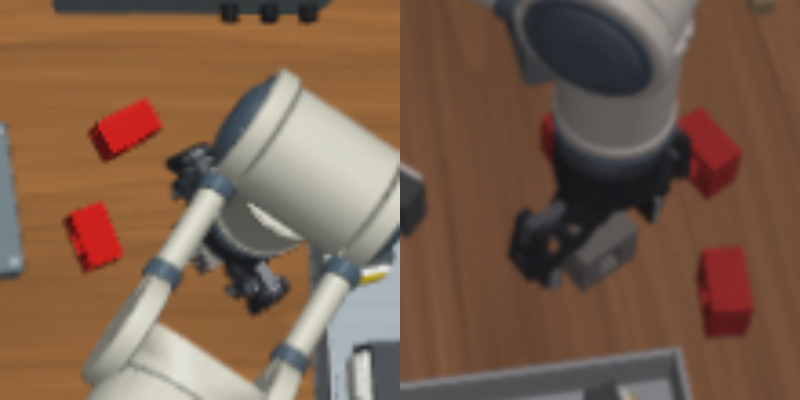

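The fingers straddle the core: the left finger faces the core's end at about (530,245) in the side crop, and the red blocks have not moved. Next: close, lift, carry and place.

```bash
python3 - <<'E'
from cell import bot
import numpy as np
r=np.radians
def st(m): s=bot.read_state();print(m,round(s["time"],2),s["tcp_pos"].round(4),s["orientation"].round(3),s["wrist_force"].round(2),s["grip_width"].round(4),s["gripper_force"])
bot.gripper_close();st("closed")
bot.servo_line([.5904,-.3645,.20],speed=.12);st("lift")
O=[np.pi,0,r(83.9)]
bot.servo_line([.5765,.2018,.20],O,speed=.2);st("over")
bot.servo_line([.5765,.2018,.045],speed=.1);bot.dwell(.3);st("low")
print(bot.servo_line([.5765,.2018,.026],speed=.01,until_force=4));st("down")
E
```

```text
Traceback (most recent call last):
AttributeError: 'float' object has no attribute 'round'
```

```bash
python3 - <<'E'
from cell import bot
import numpy as np
r=np.radians
def st(m): s=bot.read_state();print(m,round(s["time"],2),s["tcp_pos"].round(4),s["orientation"].round(3),s["wrist_force"].round(2),s["grip_width"],s["gripper_force"]);return s
if st("closed")["grip_width"]<.045: raise SystemExit
bot.servo_line([.5904,-.3645,.20],speed=.12);st("lift")
O=[np.pi,0,r(83.9)]
bot.servo_line([.5765,.2018,.20],O,speed=.2);st("over")
bot.servo_line([.5765,.2018,.045],speed=.1);bot.dwell(.3);st("low")
print(bot.servo_line([.5765,.2018,.026],speed=.01,until_force=4));st("down")
E
```

```text
closed 4.03 [ 0.5908 -0.3646  0.0225] [3.141e+00 1.000e-03 2.063e+00] [0.35 0.27 2.03] 0.049192573808094366 64.35475051403046
lift 5.66 [ 0.5901 -0.3643  0.1987] [-3.141e+00 -2.000e-03  2.063e+00] [ 0.02  0.36 -3.03] 0.049187239919727684 63.962086737155914
over 8.64 [0.5766 0.2013 0.2   ] [3.142 0.    1.464] [-0.24 -0.2  -3.51] 0.048953578688665976 63.967311680316925
low 10.64 [0.5766 0.2018 0.0452] [ 3.141 -0.     1.464] [ 0.79 -0.24 -4.07] 0.04921026499391037 63.966083228588104
True
down 11.74 [0.5765 0.2018 0.0344] [ 3.142 -0.     1.464] [-0.99  0.75  5.46] 0.04918666469560682 64.7191134095192
```

Contact came at the expected height. I'll release, retreat to near the knob and check.

```bash
python3 - <<'E'
from cell import bot
import numpy as np,cv2,pickle
from h import *
bot.open(); bot.servo_line([.5765,.2018,.20],speed=.12)
bot.reach([.618,-.1235,.22],[np.pi,0,np.radians(116)])
print(bot.read_state()["time"])
T=bot.snapshot("top");S=bot.snapshot("side");pickle.dump((T,S),open("t1.pkl","wb"))
cv2.imwrite("pics/p.png",np.hstack([cv2.resize(T["img"][160:240,165:265],(400,320),interpolation=2),cv2.resize(S["img"][115:211,225:345],(400,320),interpolation=2)]))
E
```

```text
14.9833
```

View pics/p.png

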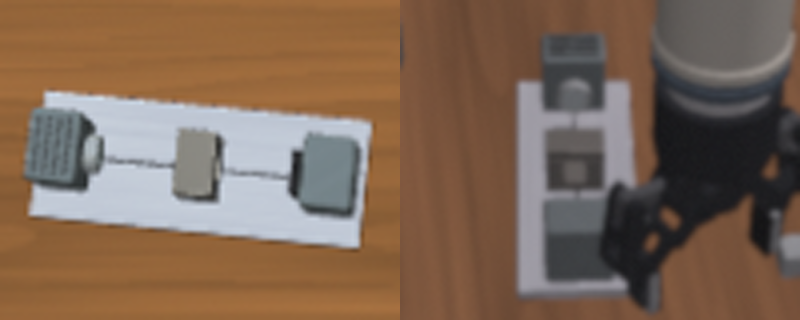

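The core stands upright on the plate across the line, at about (214,200) in the top view. Its window faces lamp and sensor. I'll quantify the offset and the pointer angle.

```bash
python3 - <<'E'
from h import *
T,S=pickle.load(open("t1.pkl","rb")); u=np.array([.9944,-.1057])
for s,b,lo in((T,(205,188,20,26),110),(S,(268,152,18,13),60)):
    c,g=mask(s,b,lambda I:(I[...,2]>I[...,0]+3)&(I.mean(2)>lo)&(I.mean(2)<170),8)
    p=g(cv2.boxPoints(cv2.minAreaRect(c))); W=plane(s,p,.058)[:,:2]
    print(p.round(1).tolist(),cv2.minAreaRect((W*1000).astype(np.float32)),(W@u).round(4),(W.mean(0)@u))
T,S=load()
k=np.array([.6183,-.1235])
for s,p in((T,[318.693,179.263]),(S,[318.117,233.224])):
    w=plane(s,[p],.094)[0,:2];print("tip",w,np.degrees(np.arctan2(*(w-k)[::-1])))
print("tip tri",tri(T,[[318.693,179.263]],S,[[318.117,233.224]]))
print("skirt top-view ring", plane(T,[[319.9,186.3],[320.4,186.3]],.05), plane(S,[[312.8,249.1]],.05))
E
```

```text
[[207.6, 207.8], [209.6, 191.8], [218.9, 193.0], [217.0, 209.0]] ((574.9758911132812, 202.54547119140625), (29.03680419921875, 49.78615188598633), 83.33964538574219) [0.526  0.5754 0.5746 0.5253] 0.5503304994309854
[[268.8, 153.7], [285.4, 153.7], [285.4, 164.4], [268.8, 164.4]] ((573.6885375976562, 187.7347412109375), (44.25611114501953, 46.274410247802734), 82.53547668457031) [0.528  0.5743 0.5728 0.5275] 0.5506709823034316
tip [ 0.63048811 -0.11563523] 32.83343786283809
tip [ 0.62984524 -0.11858528] 23.059079354989827
tip tri [[ 6.30796460e-01 -1.15871345e-01  9.07149405e-02  5.29806616e-04]]
skirt top-view ring [[ 0.61640263 -0.12226328  0.05      ]
 [ 0.61639094 -0.1237919   0.05      ]] [[ 0.61766727 -0.12910464  0.05      ]]
```

The core sits 1.4 mm off the line and turned by less than 1°, which is within tolerance. The knob is at one bar (about 26°), so I'll grip it and turn it to -14°.

```bash
python3 - <<'E'
from cell import bot
import numpy as np
r=np.radians
def st(m): s=bot.read_state();print(m,round(s["time"],2),s["tcp_pos"].round(4),s["orientation"].round(3),s["wrist_force"].round(2),s["moment"].round(2),round(s["grip_width"],4));return s
P=[.6185,-.1235,.15];O=lambda y:[np.pi,0,r(y)]
bot.reach(P,O(26));P[2]=.081
print(bot.servo_line(P,speed=.08,until_force=6));st("at")
bot.gripper_close();s=st("closed")
if .011<s["grip_width"]<.019 and np.linalg.norm(s["wrist_force"])<50:
    for y in(18,10,2,-6,-14): bot.reach(P,O(y));st(y)
E
```

```text
False
at 17.49 [ 0.6189 -0.1236  0.0819] [ 3.141e+00 -1.000e-03  4.540e-01] [-0.08 -0.33 -0.61] [-0.05 -0.01 -0.02] 0.0852
closed 18.14 [ 0.6182 -0.1229  0.0813] [-3.14   0.     0.454] [-3.01  3.42  3.15] [0.5  0.51 0.01] 0.0129
18 18.4 [ 0.6182 -0.1228  0.0813] [-3.14   0.     0.314] [-4.34  4.01  3.26] [0.45 0.61 0.12] 0.0129
10 18.66 [ 0.6182 -0.1228  0.0813] [-3.14e+00  1.00e-03  1.74e-01] [-3.85  3.13  3.77] [0.56 0.65 0.04] 0.0127
2 18.92 [ 0.6181 -0.1227  0.0813] [-3.14e+00  1.00e-03  3.50e-02] [-4.38  4.96  3.54] [ 0.57  0.61 -0.04] 0.0129
-6 19.18 [ 0.6181 -0.1226  0.0813] [-3.14e+00  1.00e-03 -1.05e-01] [-3.81  3.28  3.23] [ 0.7   0.64 -0.11] 0.0129
-14 19.43 [ 0.6181 -0.1226  0.0813] [-3.14e+00  1.00e-03 -2.44e-01] [-4.67  4.73  3.93] [ 0.63  0.68 -0.04] 0.0133
```

The moment about z changed sign partway through the turn, so the knob went over the ridge into the next detent. I'll release, move off and look.

```bash
python3 - <<'E'
from cell import bot
import numpy as np,cv2
bot.open(); bot.servo_line([.618,-.1235,.22],speed=.12)
bot.reach([.2,-.52,.25],[np.pi,0,.34])
s=bot.read_state();print(s["time"],s["wrist_force"])
T=bot.snapshot("top")["img"];S=bot.snapshot("side")["img"]
c=lambda I,x,y,w,h:cv2.resize(I[y:y+h,x:x+w],(400,300),interpolation=2)
cv2.imwrite("pics/f.png",np.vstack([np.hstack([c(T,285,155,68,51),c(S,270,215,80,60)]),np.hstack([c(T,130,120,320,180),c(S,235,125,90,68)])]))
E
```

```text
23.5167 [ 0.91897608  0.19411239 -0.22764963]
```

View pics/f.png

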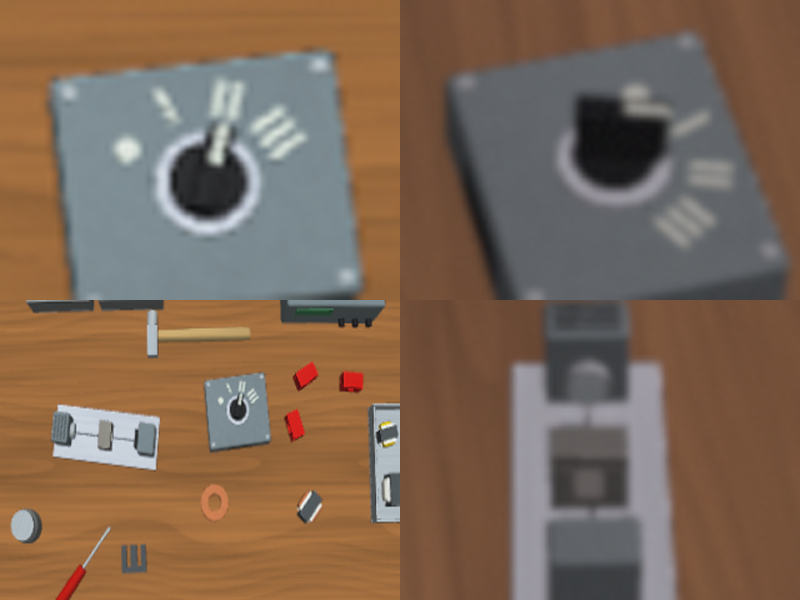

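The pointer at (217,145) lines up with the two bars. The core stands in the light path, and everything else is where it was.

```bash
python3 -c "
from cell import bot
print(bot.finish_job())"
```

```text
the job is handed in; nothing more can be done
None
```

I handed the job in after about 23.5 s: the bare core stands released in the light path, about 1.4 mm off the line and turned by less than 1°. The selector is at two bars and the bystanders look unmoved in the last pictures; the hand-in returned no verdict.

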